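# Spin-test the finishing turntable and brake it on its mark

### The job

Spin-test the freshly oiled turntable: flick it with the fingertips against one of its yellow studs so that it spins anticlockwise seen from above, then take the fingers off and let it run freely until its red mark has gone past the white index plate and well beyond. While it is still turning, when the mark next comes round or on a later turn, brake it with a fingertip so that it stops in one go with the red mark in front of the white plate (it must not come to a stop anywhere else and be nudged along), then lift the finger away, leaving it standing there. Nothing is to be lifted or carried; leave the glue bottle, tape roll and cups where they are.

Things in the scene. Friction and masses are not known exactly. Their poses are not given: they have to be found in the camera images.
- turntable: Fixed blue foot of the turntable. Origin on the wheel's vertical axis at the bench top (z = 0); its yaw varies. Its white index plate, a flat tab 40 mm wide (tangentially) and 30 mm long with a black centre line, lies just outside the wheel's rim, 126 to 156 mm from the axis along the foot's own -x, its top flush with the wheel's top (z = 0.055).
- index_plate (a point): Where the red mark stands when it is exactly in front of the white plate's centre line: on the wheel's top surface, 108 mm from the axis along the foot's own -x. Fixed.
- wheel (a joint): Wheel angle in rad, growing anticlockwise seen from above, counting on over full turns; 0, 2 pi, 4 pi ...: red mark at the plate's centre line. Starts at rest between -4.6 and -1.6. About 1 kg on a very free bearing: flicked to 3 rad/s it runs on by itself for about 11 s and 15 rad, slowing by about w/16 + 0.16 rad/s2 at speed w. A fingertip pressed on its top with a few newtons stops it at once; on lifting it may spring back 2 degrees.
- red_mark (a point): Outer part of the red stripe on the wheel's top, 108 mm from the axis, z = 0.055; turns with the wheel. The stripe is 10 mm wide and reaches from 79 to 119 mm from the axis. The wheel is a dark steel disc of 120 mm radius, flat on top at z = 0.055 but for a 5 mm high hub cap of 18 mm radius and the studs.
- stud0 (a point): Middle of one of the wheel's four upright yellow studs (14 mm diameter, 30 mm tall, from z = 0.055 to 0.085), 95 mm from the axis, a quarter turn apart; the red mark is half-way between two of them. This one is -135 degrees (anticlockwise from above) from the red mark. Turns with the wheel.
- stud1 (a point): Middle of one of the wheel's four upright yellow studs (14 mm diameter, 30 mm tall, from z = 0.055 to 0.085), 95 mm from the axis, a quarter turn apart; the red mark is half-way between two of them. This one is -45 degrees (anticlockwise from above) from the red mark. Turns with the wheel.
- stud2 (a point): Middle of one of the wheel's four upright yellow studs (14 mm diameter, 30 mm tall, from z = 0.055 to 0.085), 95 mm from the axis, a quarter turn apart; the red mark is half-way between two of them. This one is 45 degrees (anticlockwise from above) from the red mark. Turns with the wheel.
- stud3 (a point): Middle of one of the wheel's four upright yellow studs (14 mm diameter, 30 mm tall, from z = 0.055 to 0.085), 95 mm from the axis, a quarter turn apart; the red mark is half-way between two of them. This one is 135 degrees (anticlockwise from above) from the red mark. Turns with the wheel.
- glue_bottle: Loose cream bottle with a red cap and red label, 40 mm diameter, 95 mm tall, right of the turntable; a bystander. Origin at its underside.
- tape_roll: Loose roll of beige masking tape lying flat, 100 mm diameter, 25 mm high, right of the turntable; a bystander. Origin at its underside.
- cup_b: Loose clear plastic mixing cup, 91 mm diameter, 100 mm tall, left of the turntable; a bystander. Origin at its underside.
- cup_e: Loose smaller clear plastic mixing cup, 83 mm diameter, 82 mm tall, left of the turntable; a bystander. Origin at its underside.

How it is judged:
By the outcome, as a careful person would: the job done as asked, in the order asked, and still so for the second after the job is handed in, with the robot touching nothing.
It also fails if it takes over 54 s, if anything falls off the work surface, if the arm or the gripper's body presses on something with over 40 N, if the wrist force passes 120 N, or if a joint passes its speed limit or range.

### The arm

A 6-joint arm with a two-finger parallel gripper is mounted at the origin on a cart in front of the work surface, level with it; the furniture and walls round the work are solid. World frame = base frame: x ahead of the robot, y to its left, z up, the work surface at z = 0. Lengths are in m, angles in rad, forces in N, time in s.
With the tool pointing down it reaches from about 0.3 to 0.875 m from the base axis. Payload 6.4 kg.
Tool frame: the origin (TCP) lies on the centre line of the jaws, within the pads' length; the fingertips stand 25 mm ahead of it and the grasp point (between the pads) lies 6 mm ahead of it; z points along the fingers, y is the line along which they close (so a half turn about z gives the same grasp; the last joint's range is limited). The gripper opens to 85 mm and grips with 20 to 120 N. Pads are 22 mm wide; open, the fingers measure 114 mm over their backs; the gripper's body (76 mm by 85 mm) begins 54 mm behind the grasp point. The pads swing forward as they close: fully open they stand 13 mm farther back than shut.
Start: joints at [-1.55, 0.181, 1.607, -0, 1.354, -0.206], TCP at [0.129, -0.56, 0.256] pointing down, gripper open.
Joint ranges: [-2.99, 2.99], [-0.89, 2.07], [0.3, 2.58], [-1.14, 4.28], [0, 2.63], [-3.12, 3.12]. Speed limits (rad/s): [2.57, 2.57, 3.01, 3.14, 3.14, 3.14].

### API

Orientations are given as a unit quaternion [w, x, y, z].
In Python, from bench import get_obs, camera, hand_in, spot_in gives the robot as it stands.
- The arm moves only by the shell command python3 -m jog 'ROWS'. ROWS is JSON, one flat list of numbers, 7 for each row, row after row: the shift along the tool's x, y, z in m, then the turn, a rotation vector about the tool's x, y, z in rad, then the closure, from 0 (fully open) to 1 (shut). A call has 1 to 20 rows; each row is the pose to reach, as a shift and turn from the pose commanded when the call began, along the tool's axes at that moment; what a row does not reach only later rows make up. A row lasts 1/8 s, in which the tool goes at most 62.5 mm and 10.7 degrees, less where a joint would pass 70% of its speed; a pose out of reach is approached as far as the arm can. A call with a gripper value outside its range is refused whole. The fingers move at their own pace and stop on an object; the grip force is fixed at half the most. Time passes only in rows, so rows that repeat a pose let the fingers close. It gives the time, the measured TCP pose, the force, the opening and the grip force at its end, in the units of the state.
- get_obs(): the state, without advancing time (a new reading comes with each control period).
- camera(name): name is "side" or "top"; returns a dict with "frame" (384x512x3 uint8, red, green, blue), "mtx" (3x3 intrinsics, pixels), "distortion" ([k1, k2, p1, p2, k3] as OpenCV has them; the pictures are not rectified), "extrinsics" (4x4, takes a point from camera to world coordinates). Camera axes: x right, y up, looking along -z (the intrinsics and any distortion apply to the point x, -y, -z); pixel columns grow to the right and rows downward; lengths in m; the calibration is good to about 2 mm. A picture is of the moment at which its call begins. There is no depth.
- hand_in(): hands the job in; it is judged then, once.
Trained networks look in a picture, given as the dict that the camera call returned (one of the last four; its "shot" number tells which), for a name from the list of things; names that differ only in an ending like _2 or _b are one class to them, and where a whole thing is asked for, a point or a joint stands for the part that bears it (a point fixed in the world has none). Each returns a list of dicts, best first, with "confidence" (0 to 1); they miss things now and then, are a little off and sometimes report something else, mostly with a low value. They report only what shows in the picture. A call takes as long as a camera call.
- spot_in(picture, name): "xyz" ([x, y, z] in m, in world coordinates, good to about 4 mm: the middle of the surface that is visible of it).
The state is a dict: "time_s": time; "q": joint angles; "dq": joint speeds; "joint_efforts": joint torques, N m; "eef_pos": TCP position; "eef_rot": TCP orientation; "wrist_force": force on the tool from outside, world axes, zero at the start; "torque": the same for the moment, N m; "opening": opening from 0.0 (shut) to 1.0 (fully open); "grasp_force": force on a finger pad.
Only numpy, scipy, OpenCV 4.12 (cv2) and the standard library are available. Lean on these libraries where they do the work, as an engineer would, in place of code of your own. Each camera call takes 0.05 s, during which the arm holds its last target. There are 200 camera calls.

## Working session

There is one attempt and no reset: what is moved stays moved. The work goes in short steps, Python scripts to look and compute and a shell command to move; the robot and the scene stay as the last step left them, time stands still between calls to the robot, and variables do not carry over. Pictures are saved under pics/ and viewed, at most 10 in all, crops included, and the job is handed in when it is done.

```bash
mkdir -p pics; cat > h.py <<'E'
import numpy as np,cv2
from bench import get_obs,camera,hand_in,spot_in
from scipy.spatial.transform import Rotation as R
def pix2plane(p,px,z):
    u=cv2.undistortPoints(np.array(px,float).reshape(-1,1,2),np.array(p['mtx']),np.array(p['distortion']))[:,0]
    E=np.array(p['extrinsics']);d=np.c_[u[:,0],-u[:,1],-np.ones(len(u))]@E[:3,:3].T
    o=E[:3,3];return o+d*((z-o[2])/d[:,2])[:,None]
def save(p,n): cv2.imwrite('pics/'+n,p['frame'][:,:,::-1])
E
python3 - <<'E'
from h import *
t=camera('top');save(t,'t0.png');s=camera('side');save(s,'s0.png')
for n in ['turntable','wheel','red_mark','stud0','glue_bottle','tape_roll','cup_b','cup_e']:
  for p,l in((t,'top'),(s,'side')):
    print(n,l,[(np.round(d['xyz'],3).tolist(),round(d['confidence'],2)) for d in spot_in(p,n)][:5])
o=get_obs();print(o['time_s'],o['eef_pos'],o['eef_rot'],R.from_quat(np.roll(o['eef_rot'],-1)).as_matrix().round(3))
E
```

```text
turntable top [([0.564, -0.043, 0.055], 0.84), ([0.563, -0.039, 0.057], 0.74), ([0.425, -0.404, 0.023], 0.19)]
turntable side [([0.552, -0.016, 0.056], 0.75), ([0.63, 0.266, 0.094], 0.37)]
wheel top [([0.571, -0.04, 0.054], 0.75)]
wheel side [([0.561, -0.026, 0.056], 0.87)]
red_mark top [([0.566, -0.038, 0.055], 0.7)]
red_mark side [([0.562, -0.024, 0.052], 0.57)]
stud0 top [([0.562, -0.043, 0.058], 0.72)]
stud0 side [([0.558, -0.021, 0.057], 0.75)]
glue_bottle top [([0.553, -0.39, 0.07], 0.73), ([0.635, 0.271, 0.097], 0.28)]
glue_bottle side [([0.554, -0.382, 0.052], 0.67)]
tape_roll top [([0.427, -0.402, 0.025], 0.93)]
tape_roll side [([0.425, -0.375, 0.024], 0.77)]
cup_b top [([0.634, 0.268, 0.099], 0.77), ([0.511, 0.29, 0.081], 0.47), ([0.57, -0.04, 0.057], 0.32)]
cup_b side [([0.63, 0.26, 0.091], 0.79), ([0.505, 0.287, 0.076], 0.77), ([0.552, -0.016, 0.055], 0.3)]
cup_e top [([0.634, 0.268, 0.099], 0.77), ([0.511, 0.29, 0.081], 0.47), ([0.57, -0.04, 0.057], 0.32)]
cup_e side [([0.63, 0.26, 0.091], 0.79), ([0.505, 0.287, 0.076], 0.77), ([0.552, -0.016, 0.055], 0.3)]
0.9 [ 0.12929779 -0.5603039   0.25631227] [ 3.02570223e-05  9.93576865e-01  1.13159234e-01 -2.19269010e-05] [[ 0.974  0.225 -0.   ]
 [ 0.225 -0.974 -0.   ]
 [-0.     0.    -1.   ]]
```

View pics/t0.png

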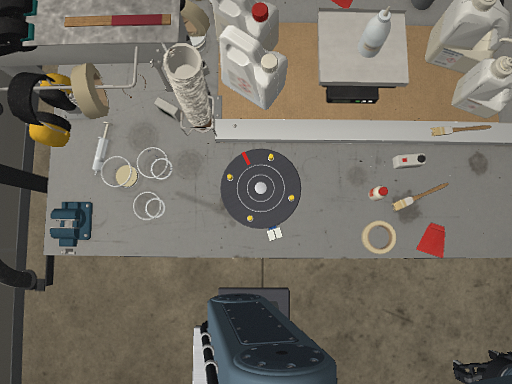

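View pics/s0.png

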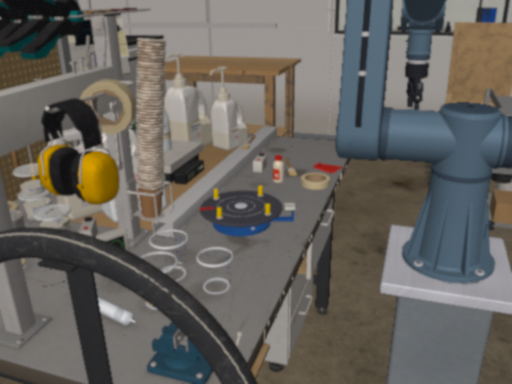

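```bash
cat >> h.py <<'E'
def blobs(p,mask,amin):
    n,_,st,c=cv2.connectedComponentsWithStats(mask.astype(np.uint8),connectivity=8)
    return [(c[i],st[i,4]) for i in range(1,n) if st[i,4]>=amin]
def masks(p):
    h=cv2.cvtColor(p['frame'],cv2.COLOR_RGB2HSV).astype(int);H,S,V=h[...,0],h[...,1],h[...,2]
    return ((H<6)|(H>172))&(S>130)&(V>90), (H>17)&(H<33)&(S>130)&(V>110), (S<40)&(V>205)
E
python3 - <<'E'
from h import *
p={}
import bench
t=camera('top')
r,y,w=masks(t)
sel=lambda B:[b for b in B if np.hypot(*(b[0]-[261,188]))<62]
for n,m,z,a in(('red',r,.055,8),('yel',y,.075,3),('white',w,.055,8)):
  for c,ar in sel(blobs(t,m,a)): print(n,c.round(1),ar,pix2plane(t,c,z)[0].round(4))
print(np.array(t['extrinsics'])[:3,3], t['distortion'])
s=camera('side');r,y,w=masks(s)
for n,m,z,a in(('red',r,.055,4),('yel',y,.075,3),('white',w,.055,4)):
  for c,ar in blobs(s,m,a):
    q=pix2plane(s,c,z)[0]
    if np.hypot(*(q[:2]-[.565,-.04]))<.2: print('side',n,c.round(1),ar,q.round(4))
E
```

```text
red [245.6 158.1] 53 [0.6547 0.0052 0.055 ]
yel [270.4 156. ] 20 [ 0.6569 -0.0683  0.075 ]
yel [229.1 176. ] 20 [0.5971 0.0517 0.075 ]
yel [291.2 197. ] 21 [ 0.5368 -0.1291  0.075 ]
yel [249.4 217.6] 15 [ 0.4762 -0.0089  0.075 ]
white [257.3 188.9] 32 [ 0.5621 -0.0304  0.055 ]
white [274.2 233.5] 115 [ 0.4315 -0.0808  0.055 ]
[ 0.41813592 -0.0533767   1.1733762 ] [-0.07434139  0.          0.          0.          0.        ]
side red [206.5 208. ] 38 [0.6561 0.0036 0.055 ]
side yel [260.  189.7] 48 [ 0.536  -0.1244  0.075 ]
side yel [215.7 193.2] 39 [ 0.6539 -0.0618  0.075 ]
side yel [267.1 207.9] 53 [ 0.4768 -0.0056  0.075 ]
side yel [218.6 211.6] 55 [0.5962 0.0553 0.075 ]
```

```bash
cat >> h.py <<'E'
C=np.array([.5665,-.037]); PL=np.deg2rad(197.5)
def tool(d,o): return R.from_quat(np.roll(o['eef_rot'],-1)).inv().apply(np.array(d)).round(4)
E
python3 - <<'E'
from h import *
o=get_obs()
def P(f,r=.095,z=.091): f=np.deg2rad(f);return np.array([C[0]+r*np.cos(f),C[1]+r*np.sin(f),z])
print(tool(P(125,z=.15)-o['eef_pos'],o))
p0=P(125)
for f in (125,130,135,140,145,150,155,160,165,170,175,180,185,190,195): print(f,tool(P(f)-p0,o))
print('brake from 195', tool(P(-100,.055)-P(195),o))
E
python3 -m jog '[0.04,-0.05,0,0,0,0,1, 0.08,-0.1,0,0,0,0,1, 0.12,-0.15,0,0,0,0,1, 0.16,-0.2,0,0,0,0,1, 0.2,-0.24,0,0,0,0,1, 0.24,-0.28,0,0,0,0,1]'
```

```text
[ 0.5081 -0.4997  0.1063]
125 [0. 0. 0.]
130 [-0.0075  0.0034 -0.    ]
135 [-0.0148  0.0075 -0.    ]
140 [-0.0216  0.0122 -0.    ]
145 [-0.028   0.0175 -0.    ]
150 [-0.0339  0.0233 -0.    ]
155 [-0.0393  0.0296 -0.    ]
160 [-0.0441  0.0363 -0.    ]
165 [-0.0483  0.0435 -0.    ]
170 [-0.0519  0.051  -0.    ]
175 [-0.0548  0.0587 -0.    ]
180 [-0.057   0.0667 -0.    ]
185 [-0.0585  0.0749 -0.    ]
190 [-0.0593  0.0831 -0.    ]
195 [-0.0593  0.0914 -0.    ]
brake from 195 [ 0.0735  0.0473 -0.    ]
time_s: 1.75
eef_pos: [0.3009, -0.2317, 0.2567]
eef_rot: [0.001, 0.994, 0.113, 0.0]
wrist_force: [0.2, -0.4, 0.8]
opening: 0.004
grasp_force: 0.0
```

```bash
python3 -m jog '[0.04,-0.035,0,0,0,0,1, 0.08,-0.07,0.01,0,0,0,1, 0.12,-0.105,0.03,0,0,0,1, 0.16,-0.14,0.05,0,0,0,1, 0.2,-0.175,0.07,0,0,0,1, 0.235,-0.2,0.09,0,0,0,1, 0.268,-0.22,0.106,0,0,0,1,0.268,-0.22,0.106,0,0,0,1]'
python3 - <<'E'
from h import *
t=camera('top');s=camera('side')
cv2.imwrite('pics/h1.png',np.hstack([t['frame'][100:300,150:400],s['frame'][110:310,130:380]])[:,:,::-1])
o=get_obs();print(o['time_s'],o['eef_pos'])
a=np.deg2rad(125);print(tool(np.r_[C+.095*np.array([np.cos(a),np.sin(a)]),.091]-o['eef_pos'],o))
E
```

```text
time_s: 2.75
eef_pos: [0.5121, 0.0429, 0.1487]
eef_rot: [-0.0, 0.993, 0.115, -0.001]
wrist_force: [-0.6, -1.1, -0.1]
opening: -0.006
grasp_force: 0.0
2.85 [0.51155628 0.04125883 0.15001972]
[0.0004 0.0005 0.059 ]
```

View pics/h1.png

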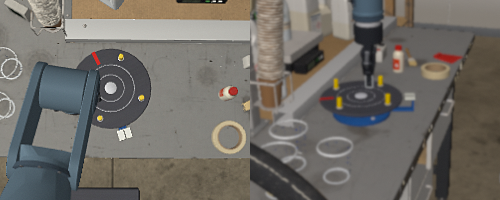

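```bash
python3 -m jog '[0,0,0.03,0,0,0,1, 0,0,0.059,0,0,0,1, 0,0,0.059,0,0,0,1, 0,0,0.059,0,0,0,1, -0.0105,0.0052,0.059,0,0,0,1, -0.0229,0.0132,0.059,0,0,0,1, -0.0339,0.0233,0.059,0,0,0,1, -0.045,0.0377,0.059,0,0,0,1, -0.0548,0.0587,0.059,0,0,0,1, -0.0594,0.0864,0.059,0,0,0,1, -0.059,0.095,0.02,0,0,0,1, -0.059,0.095,-0.03,0,0,0,1]'
cat >> h.py <<'E'
def th(p,ref='top'):
    "wheel angle mod 2pi (deg, -180..180) from red mark, or None"
    C0=np.array([.567,-.0387]) if ref=='top' else np.array([.5658,-.0341])
    out=[]
    for c,a in blobs(p,masks(p)[0],6):
        q=pix2plane(p,c,.055)[0][:2]-C0
        if .075<np.hypot(*q)<.122: out.append((round((np.rad2deg(np.arctan2(q[1],q[0])-PL)+180)%360-180,1),int(a)))
    return out
def meas():
    o=get_obs();t0=o['time_s'];a=th(camera('top'));b=th(camera('side'),'s');print(round(t0,3),'top',a,'side(+.05)',b)
E
python3 - <<'E'
from h import *
meas();o=get_obs();print(o['time_s'],o['eef_pos'])
a=np.deg2rad(100)
for z in (.1,.08): print(z,tool(np.r_[C+.055*np.array([np.cos(a),np.sin(a)]),z]-o['eef_pos'],o))
E
```

```text
time_s: 4.35
eef_pos: [0.4743, -0.0659, 0.1804]
eef_rot: [-0.001, 0.994, 0.112, -0.001]
wrist_force: [1.3, -0.2, 0.5]
opening: -0.001
grasp_force: 0.0
4.35 top [(np.float64(-90.7), 53)] side(+.05) [(np.float64(-83.4), 44)]
4.45 [ 0.4785916  -0.06689106  0.1858434 ]
0.1 [ 0.0945 -0.0649  0.0863]
0.08 [ 0.0943 -0.065   0.1063]
```

```bash
python3 -m jog '[0.04,-0.025,0,0,0,0,1, 0.08,-0.05,0.02,0,0,0,1, 0.097,-0.061,0.04,0,0,0,1, 0.097,-0.061,0.07,0,0,0,1, 0.097,-0.061,0.09,0,0,0,1, 0.097,-0.061,0.09,0,0,0,1]'
python3 - <<'E'
from h import *
meas();o=get_obs();print(o['time_s'],o['eef_pos'],o['wrist_force'])
E
```

```text
time_s: 5.2
eef_pos: [0.5544, 0.0164, 0.0882]
eef_rot: [-0.001, 0.994, 0.113, -0.002]
wrist_force: [0.2, -0.4, -0.3]
opening: 0.004
grasp_force: 0.0
5.2 top [(np.float64(32.4), 51)] side(+.05) [(np.float64(43.1), 27)]
5.3 [0.55650487 0.01609203 0.09063502] [ 0.20356656 -0.40647833 -0.63779976]
```

```bash
python3 -m jog '[0,0,-0.0275,0,0,0,1, 0,0,-0.0275,0,0,0,1, 0,0,-0.0275,0,0,0,1]'; python3 -m jog '[0,0,0.02,0,0,0,1]'
python3 - <<'E'
from h import *
o=get_obs();print(o['time_s'],o['eef_pos'],o['dq'])
t=camera('top');o=get_obs();print(o['time_s'],o['eef_pos'],o['dq'])
print(th(t)); s=camera('side');o=get_obs();print(o['time_s'],o['eef_pos'],th(s,'s'))
E
```

```text
time_s: 5.68
eef_pos: [0.5568, 0.0163, 0.1183]
eef_rot: [0.0, 0.994, 0.113, 0.001]
wrist_force: [1.2, -1.3, 0.2]
opening: 0.001
grasp_force: 0.0
time_s: 5.8
eef_pos: [0.5576, 0.0163, 0.0987]
eef_rot: [0.0, 0.994, 0.113, 0.002]
wrist_force: [0.3, -0.6, -0.2]
opening: 0.0
grasp_force: 0.0
5.8 [0.55758766 0.01626654 0.09868931] [ 0.00076034  0.27313451  0.0888144   0.00302971 -0.32222198 -0.00121479]
5.85 [0.55496427 0.01669459 0.09492381] [ 0.00276772  0.00014378  0.02579428 -0.00030668  0.0711     -0.00067638]
[(np.float64(112.4), 54)]
5.9 [0.55447813 0.01683045 0.09533557] [(np.float64(117.8), 24)]
```

```bash
python3 -m jog '[0,0,0,0,0,0,1, 0,0,0,0,0,0,1, 0,0,0,0,0,0,1, 0,0,0,0,0,0,1]' | head -2
python3 -c "from h import *;meas()"
python3 -m jog '[0,0,0,0,0,0,1, 0,0,0,0,0,0,1, 0,0,0,0,0,0,1, 0,0,0,0,0,0,1]' | head -2
python3 -c "from h import *;meas();meas();o=get_obs();print(o['time_s'],o['eef_pos'])"
```

```text
time_s: 6.4
eef_pos: [0.5567, 0.0166, 0.0981]
6.4 top [(np.float64(-172.4), 7)] side(+.05) [(np.float64(-169.6), 39)]
time_s: 7.0
eef_pos: [0.5565, 0.0166, 0.0978]
7.0 top [] side(+.05) [(np.float64(-96.4), 44)]
7.1 top [(np.float64(-89.5), 38)] side(+.05) [(np.float64(-84.4), 46)]
7.2 [0.55652651 0.01655415 0.09778335]
```

```bash
cat > fit.py <<'E'
import numpy as np
from scipy.optimize import least_squares,brentq
D=np.array([(4.35,-90.7),(4.40,-83.4),(5.2,32.4),(5.8,112.4),(6.45,190.4),(7.05,263.6),(7.1,270.5),(7.15,275.6)])
def f(p,t): # w' = -k w - .16
    w0,a0,k=p;s=t-4.35;return a0+np.rad2deg((w0+.16/k)*(1-np.exp(-k*s))/k-.16/k*s)
r=least_squares(lambda p:np.r_[f(p,D[:,0])-D[:,1],(p[2]-1/16)*200],[2.5,-90,.0625])
print(r.x,r.fun.round(1));T=brentq(lambda t:f(r.x,t)-360,7,9.5);print(T,(f(r.x,T+.01)-f(r.x,T-.01))/.02)
E
python3 fit.py
```

```text
[ 2.67555608e+00 -9.16046598e+01  5.07939038e-02] [-0.9 -0.6  0.3  0.9  3.8 -0.4 -1.8 -1.4 -2.3]
7.982809837482584 97.05617229973882
```

```bash
python3 -m jog '[0,0,0,0,0,0,1, 0,0,0,0,0,0,1]' | head -1
python3 -c "from h import *;meas();print(get_obs()['time_s'])"
```

```text
time_s: 7.45
7.45 top [(np.float64(-53.0), 11)] side(+.05) [(np.float64(-44.7), 45)]
7.55
```

```bash
sed -i 's/^D=.*/D=np.array([(4.35,-90.7),(4.40,-83.8),(5.2,32.4),(5.8,112.4),(7.05,263.8),(7.15,275.2),(7.45,307.),(7.5,313.2)])/' fit.py; python3 fit.py
```

```text
[ 2.69211178e+00 -9.17767212e+01  5.37142616e-02] [-1.1 -0.3  0.7  1.6  0.2 -0.2 -0.  -1.  -1.8]
7.9771453927480005 96.72858315514645
```

```bash
python3 -m jog '[0,0,0,0,0,0,1, 0,0,0,0,0,0,1, 0,0,0.02,0,0,0,1, 0,0,0.021,0,0,0,1, 0,0,0.021,0,0,0,1]'
python3 - <<'E'
from h import *
meas();s=camera('side');t=camera('top');o=get_obs();print(o['time_s'],o['eef_pos'],o['wrist_force'],th(s,'s'))
cv2.imwrite('pics/h2.png',np.hstack([t['frame'][100:300,150:400],s['frame'][110:310,130:380]])[:,:,::-1])
E
```

```text
time_s: 8.18
eef_pos: [0.5597, 0.0162, 0.08]
eef_rot: [0.001, 0.994, 0.113, 0.003]
wrist_force: [-0.7, 0.4, 15.2]
opening: -0.004
grasp_force: 7.6
8.175 top [(np.float64(-7.1), 53)] side(+.05) [(np.float64(-2.9), 41)]
8.375 [0.55959762 0.01618712 0.07998241] [-0.88684881  0.72550605 14.90461929] [(np.float64(-2.9), 41)]
```

View pics/h2.png

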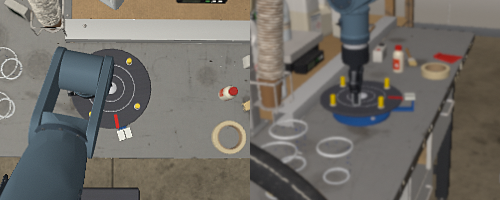

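```bash
python3 -m jog '[0,0,-0.03,0,0,0,1, 0,0,-0.08,0,0,0,1, 0,0,-0.13,0,0,0,1, 0,0,-0.13,0,0,0,1]'
python3 - <<'E'
from h import *
meas();t=camera('top')
r,y,w=masks(t)
for n,m,z in(('red',r,.055),('yel',y,.075),('white',w,.055)):
  for c,ar in blobs(t,m,3):
    q=pix2plane(t,c,z)[0]
    if np.hypot(*(q[:2]-C))<.17: print(n,c.round(1),ar,q.round(4))
cv2.imwrite('pics/h3.png',cv2.resize(t['frame'][185:255,225:325],None,fx=6,fy=6,interpolation=cv2.INTER_CUBIC)[:,:,::-1])
E
```

```text
time_s: 8.88
eef_pos: [0.5595, 0.0161, 0.2119]
eef_rot: [0.001, 0.994, 0.113, 0.005]
wrist_force: [0.8, 0.6, 0.5]
opening: 0.001
grasp_force: 0.0
8.875 top [(np.float64(-4.3), 53)] side(+.05) [(np.float64(1.0), 40)]
red [267.9 220.3] 52 [ 0.4698 -0.0622  0.055 ]
yel [277.3 159.2] 21 [ 0.6476 -0.0887  0.075 ]
yel [288.2 203.9] 19 [ 0.5164 -0.1205  0.075 ]
white [258.9 189.4] 41 [ 0.5607 -0.0351  0.055 ]
white [274.2 233.5] 115 [ 0.4315 -0.0808  0.055 ]
```

View pics/h3.png

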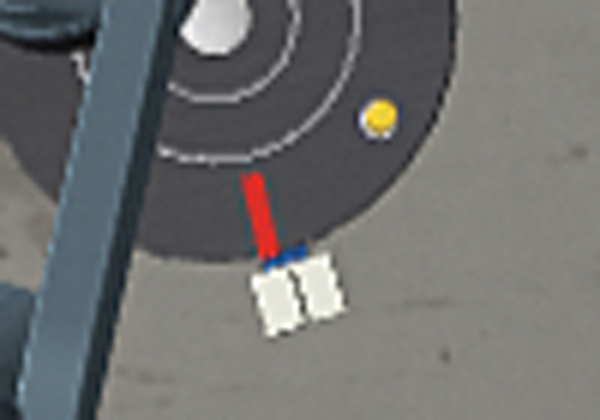

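```bash
python3 -m jog '[0,0,-0.03,0,0,0,1, 0,0,-0.03,0,0,0,1, 0,0,-0.03,0,0,0,1, 0,0,-0.03,0,0,0,1]' | head -2
python3 -c "
from h import *
meas();print(hand_in())"
```

```text
time_s: 9.52
eef_pos: [0.5557, 0.0167, 0.235]
9.525 top [(np.float64(-3.3), 56)] side(+.05) [(np.float64(1.2), 39)]
the job is handed in; nothing more can be done
None
```

The turntable was flicked anticlockwise and ran freely past the plate for most of another turn. One press of the fingertip then stopped it about 6° short of the plate's centre line; it sprang forward on lifting to about 3–4° short, where the red mark stands still in front of the white plate, and the job is handed in with the finger clear.

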